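# Compare the cutters in two closed tins and lay out the wider one

## Robot

A 6-joint arm with a two-finger parallel gripper is mounted at the origin on the work surface. World frame = base frame: x ahead of the robot, y to its left, z up, the work surface at z = 0. Lengths are in mm, angles in rad, forces in N, time in s.
With the tool pointing down it reaches from about 300 to 775 mm from the base axis. Payload 14.6 kg.
Tool frame: the origin (TCP) lies on the centre line of the jaws, within the pads' length; the fingertips stand 19 mm ahead of it and the grasp point (between the pads) is the TCP (bot.tip_reach is the distance from the TCP to the fingertips, in mm); y points along the fingers, x is the direction in which the jaws open and shut, and the axes are right-handed (so a half turn about y gives the same grasp; the last joint's range is limited). The gripper opens to 85 mm and grips with 20 to 120 N. Pads are 22 mm wide; open, the fingers measure 114 mm over their backs; the gripper's body (76 mm by 85 mm) begins 54 mm behind the grasp point. The pads swing forward as they close: fully open they stand 13 mm farther back than shut.
Start: joints at [-1.208, 0.3, 1.521, -0, 1.321, -0.067], TCP at [229.171, -499.97, 250.281] pointing down, gripper open.
Joint ranges: [-3.03, 3.03], [-0.79, 2.21], [0.23, 2.52], [-1.04, 4.18], [0, 3.07], [-2.55, 2.55]. Speed limits (rad/s): [2.22, 2.22, 2.57, 3.14, 3.14, 3.14].

## Interface

Orientations are given as a unit quaternion [w, x, y, z].
In Python, from rig import bot gives the robot as it stands. Calls block until the motion is done:
- bot.move_to(position, orientation): joint-space move of the TCP to a pose.
- bot.servo_line(position, attitude=None, speed=150, until_force=None): straight line of the TCP; attitude=None keeps the orientation; speed is the mean speed in mm/s. With until_force (N) it stops when the force on the tool has changed by that much, and returns True; else False.
- bot.move_joints(angles): joint-space move.
- bot.move_gripper(opening, grip_force=None): finger opening in mm; grip_force is the grip in N (None keeps the last); returns when the fingers have stopped.
- bot.dwell(seconds).
- bot.ik(position, orientation): joint angles nearest the present ones, or None.
- bot.read_state(): the state.
- bot.read_camera(name): name is "scene" or "top" or "wrist"; returns a dict with "image" (384x512x3 uint8, blue, green, red), "depth" (384x512 float32, mm along the optical axis (not along the pixel's ray), 0 where there is no reading), "fovy" (degrees; the focal length in pixels is half the picture's height over the tangent of half this angle, whatever the lens; pixels are square), "cx", "cy" (the principal point, pixels), "eye" and "attitude" of the camera in the world; the wrist camera has in their place "mount" (4x4, takes a point from camera to tool coordinates, whose origin is the TCP and whose axes are the tool frame's). Camera axes: x right, y down, z forward; pixel columns grow to the right and rows downward; lengths in mm; the calibration is good to about 2 mm. A picture is of the moment at which its call begins: read the wrist's pose just before it.
A pose or a line that the arm cannot do raises bot.MotionError and nothing moves.
- bot.finish_job(): hands the job in, once; it reports no verdict.
The state is a dict: "clock": time; "joint_positions": joint angles; "qvel": joint speeds; "effort": joint torques, N m; "ee_pos": TCP position; "tool_rot": TCP orientation; "ft_force": force on the tool from outside, world axes, zero at the start; "moment": the same for the moment, N m; "grip_width": finger opening in mm.
Only numpy, scipy, OpenCV 4.12 (cv2) and the standard library are available. Lean on these libraries where they do the work, as an engineer would, in place of code of your own. Each camera call takes 0.05 s, during which the arm holds its last target.

## Task

Lift the lids of both cutter tins and leave them up, so that the two round cutters can be compared. Then take out the wider cutter, stand it upright on the clear part of the white board without dropping it, and shut both tins fully again; leave the narrower cutter in its tin and the other things on the bench where they are.

Things in the scene. Friction and masses are not known exactly. Their poses are not given: they have to be found in the camera images.
- tin_a: One of two identical closed aluminium tins, fixed to the bench. Origin: centre of its underside; x points from its front (handle side) to its hinge side, y to its left, z up. Its tray is 120 (x) by 140 (y) by 32 mm high with 3 mm walls and floor; the cap-shaped lid adds 30 mm, so the shut tin is 62 mm high. One pastry cutter stands inside, near the middle (up to 13 mm off it, towards the front).
- lid_a (a joint): Hinge angle of the lid of tin_a, rad: 0 shut, grows as the lid is lifted, 1.13 is its stop (it then still leans over the tin, so a straight-down tool is blocked). The hinge line runs along the tin's y at the far rim, 60 mm behind the tin's centre, 32 mm up. Hinge friction makes the lid stay wherever it is left; moving it at the handle takes about 1 to 2 N. Lid cap: 120 by 140 mm, 30 mm deep, 3 mm sheet, open underneath, with front and side skirts.
- lid_a_handle (a point): Centre of the lid's handle: a black cylinder, 14 mm diameter, 30 mm long, lying along the tin's y, on a single 8 mm wide stem in the middle of the lid's front, 25 mm ahead of the front skirt (lid shut: 85 mm before the tin's centre and 44 mm up). Fingers can take it by its two flat ends, and it can swivel between them. It moves with the lid, 145.5 mm from the hinge line; x, y, z are the lid's own axes, parallel to the tin's when shut.
- tin_b: The other of two identical closed aluminium tins, fixed to the bench. Origin: centre of its underside; x points from its front (handle side) to its hinge side, y to its left, z up. Its tray is 120 (x) by 140 (y) by 32 mm high with 3 mm walls and floor; the cap-shaped lid adds 30 mm, so the shut tin is 62 mm high. One pastry cutter stands inside, near the middle (up to 13 mm off it, towards the front).
- lid_b (a joint): Hinge angle of the lid of tin_b, rad: 0 shut, grows as the lid is lifted, 1.13 is its stop (it then still leans over the tin, so a straight-down tool is blocked). The hinge line runs along the tin's y at the far rim, 60 mm behind the tin's centre, 32 mm up. Hinge friction makes the lid stay wherever it is left; moving it at the handle takes about 1 to 2 N. Lid cap: 120 by 140 mm, 30 mm deep, 3 mm sheet, open underneath, with front and side skirts.
- lid_b_handle (a point): Centre of the lid's handle: a black cylinder, 14 mm diameter, 30 mm long, lying along the tin's y, on a single 8 mm wide stem in the middle of the lid's front, 25 mm ahead of the front skirt (lid shut: 85 mm before the tin's centre and 44 mm up). Fingers can take it by its two flat ends, and it can swivel between them. It moves with the lid, 145.5 mm from the hinge line; x, y, z are the lid's own axes, parallel to the tin's when shut.
- cutter_1: A plain round pastry cutter: an open steel ring standing upright, 54 mm outside diameter, 42 mm high, 2.5 mm wall, about 50 g. It starts in one or the other tin. Origin: centre of its lower edge; z is its axis, up.
- cutter_2: A plain round pastry cutter: an open steel ring standing upright, 38 mm outside diameter, 42 mm high, 2.5 mm wall, about 50 g. It starts in one or the other tin. Origin: centre of its lower edge; z is its axis, up.
- board: White plastic cutting board, 200 (x) by 160 (y) by 15 mm, fixed. Origin: centre of its underside; its upper face is 15 mm up. Two biscuits lie on its far strip (35 to 95 mm beyond its centre along its own x); the rest is clear.
- biscuit_1: Round biscuit, 52 mm diameter, 12 mm high, loose on the board. Origin: centre of its underside.
- biscuit_2: Another biscuit, 52 mm diameter, 12 mm high, loose on the board. Origin: centre of its underside.
- spoon: Loose spoon, 160 mm long, lying on the bench in front of the tins, across their fronts, under 30 mm high. Not needed.
- spatula: Loose spatula, 190 mm long, lying on the bench in front of the tins, across their fronts, under 30 mm high. Not needed.
- nozzle: Loose small steel piping nozzle, a cone 34 mm wide at its foot and 45 mm high, standing point up. Origin: centre of its foot. Not needed.
- bowl: Loose steel bowl, 120 mm wide, 50 mm high, to the left. Origin: centre of its underside. Not needed.
- jar: Loose amber jar with a white cap, 70 mm wide, 90 mm high, at the back left. Origin: centre of its underside. Not needed.
Not all that is in view belongs to the job. What is shaped like the tin_a but green is not meant.

How it is judged (in metres and radians):
On the way, in this order (a step that is already met when the one before it is completed fails the run):
1. both lids stand open at the same time (each more than 0.8 rad), the wider cutter still in its tin (value of joint each of lid_a, lid_b above 0.8 rad and distance of cutter_1 from where it was at the start of the episode below 0.03 m), for 0.2 s.
2. the wider cutter stands upright on the board, released (x of cutter_1 in the frame of board between -0.08 and 0.08 m and y of cutter_1 in the frame of board between -0.06 and 0.06 m and z of cutter_1 in the frame of board between 0.012 and 0.019 m and angle between cutter_1's own z axis and vertical below 0.08 rad and linear speed of cutter_1 below 0.03 m/s and contact force between the fingers and cutter_1 below 0.1 N), for 0.2 s.
At the end, for the whole second after the job is handed in: The 54 mm cutter stands upright (within 0.08 rad), released and at rest on the board's upper face, its centre within 80 mm (board x) and 60 mm (board y) of the board's centre; both lids are shut (under 0.06 rad); the 38 mm cutter is within 50 mm of where it started in its tin (all of step 2 and value of joint each of lid_a, lid_b below 0.06 rad and distance of cutter_2 from where it was at the start of the episode below 0.05 m); the robot touches nothing.
It fails at once if the narrower cutter is moved more than 50 mm (distance of cutter_2 from where it was at the start of the episode above 0.05 m).
It fails at once if the wider cutter is dropped (faster than 0.7 m/s while the fingers do not touch it) (linear speed of cutter_1 above 0.7 m/s and contact force between the fingers and cutter_1 below 0.05 N).
It fails at once if another thing on the bench is moved more than 30 mm (distance of any of biscuit_1, biscuit_2, spoon, spatula, nozzle, bowl, jar from where it was at the start of the episode above 0.03 m).
It also fails if it takes over 72 s, if anything falls off the work surface, if the arm or the gripper's body presses on something with over 40 N, if the wrist force passes 120 N, or if a joint passes its speed limit or range.

## Working session

There is one attempt and no reset: what is moved stays moved. The work goes in short steps, each a Python script; the robot and the scene stay as the last script left them, time stands still between calls to the robot, and variables do not carry over. Pictures are saved under pics/ and viewed, and the job is handed in when it is done.

```bash
ls; mkdir -p pics; python3 - <<'E'
from rig import bot
import cv2,numpy as np
s=bot.read_state();print(s)
for n in ("scene","top"):
    c=bot.read_camera(n);cv2.imwrite(f"pics/{n}0.png",c["image"]);np.savez(f"pics/{n}0.npz",**c)
    print(n,c["fovy"],c["cx"],c["cy"],c["eye"],c["attitude"])
print(bot.read_camera("wrist")["mount"])
E
```

```text
pics
{'clock': 0.0, 'joint_positions': array([-1.20760730e+00,  3.00480171e-01,  1.52162909e+00,  4.63075185e-05,
        1.32068340e+00, -6.66374955e-02]), 'qvel': array([-1.37349751e-04, -6.04838916e-04,  1.90979226e-05, -6.09452413e-05,
       -1.28906152e-03,  1.85371524e-04]), 'effort': array([ 1.50907315e-03, -5.43497300e+01, -3.61790478e+01,  1.17318473e-05,
        4.05861181e-03, -1.59489105e-05]), 'ee_pos': array([ 229.10003144, -499.76602953,  249.69601099]), 'tool_rot': array([ 0.59539163, -0.59486135,  0.38220105, -0.38153786]), 'ft_force': array([-0.0893895 ,  0.19794642,  0.94056588]), 'moment': array([-0.00072071,  0.01454501, -0.0088219 ]), 'grip_width': 85.28246526061214}
scene 50.95011937144165 248.8177383613523 189.35903038568026 [890.74505278 718.51087147 794.76717223] [-0.0947524   0.2213897   0.89684484 -0.37104974]
top 50.81483635287273 264.38452602406755 195.22357038922507 [ 459.96685272   85.1863044  1012.29137851] [ 0.01795968 -0.70494196  0.7084486  -0.02889394]
[[ 9.99998871e-01  1.41678926e-03  5.00863094e-04  1.20851822e-01]
 [-1.80155597e-05 -3.21978123e-01  9.46747109e-01 -1.23735383e+02]
 [ 1.50260810e-03 -9.46746049e-01 -3.21977734e-01  8.19574505e+01]
 [ 0.00000000e+00  0.00000000e+00  0.00000000e+00  1.00000000e+00]]
```

View pics/top0.png

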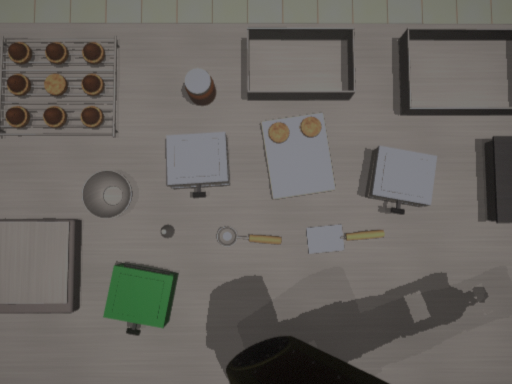

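View pics/scene0.png

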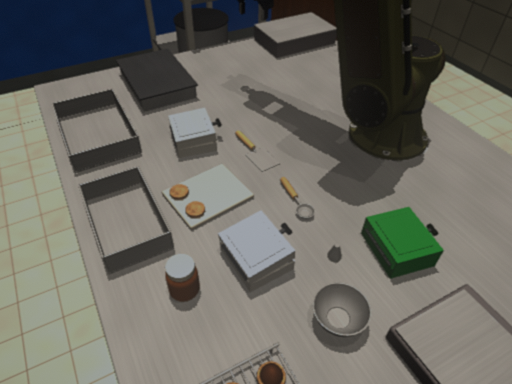

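```bash
cat > h.py <<'E'
import numpy as np,cv2
from scipy.spatial.transform import Rotation as R
def q2R(q): return R.from_quat([q[1],q[2],q[3],q[0]])
def R2q(r):
    q=r.as_quat(); return [q[3],q[0],q[1],q[2]]
def cloud(c):
    h,w=c["depth"].shape; f=h/2/np.tan(np.radians(float(c["fovy"]))/2)
    u,v=np.meshgrid(np.arange(w),np.arange(h)); d=c["depth"]
    P=np.stack([(u-c["cx"])/f*d,(v-c["cy"])/f*d,d],-1)
    if "mount" in c:
        P=P@c["mount"][:3,:3].T+c["mount"][:3,3]
        return P@c["T"][:3,:3].T+c["T"][:3,3]
    return P@q2R(c["attitude"]).as_matrix().T+c["eye"]
def ray(c,uv,z):
    f=192/np.tan(np.radians(float(c["fovy"]))/2)
    uv=np.atleast_2d(uv).astype(float)
    d=np.c_[(uv[:,0]-c["cx"])/f,(uv[:,1]-c["cy"])/f,np.ones(len(uv))]
    if "mount" in c:
        M=c["T"]@c["mount"]; d=d@M[:3,:3].T; e=M[:3,3]
    else: d=d@q2R(c["attitude"]).as_matrix().T; e=c["eye"]
    return e+d*((z-e[2])/d[:,2])[:,None]
def wrist(bot):
    s=bot.read_state(); c=bot.read_camera("wrist")
    T=np.eye(4);T[:3,:3]=q2R(s["tool_rot"]).as_matrix();T[:3,3]=s["ee_pos"];c["T"]=T
    return c
E
python3 - <<'E'
from h import *
c=dict(np.load("pics/top0.npz"));P=cloud(c);im=c["image"].astype(int);Z=P[...,2]
print("bench z",np.median(Z[200:215,300:330]))
def rect(mask,z,name,win):
    m=np.zeros(mask.shape,np.uint8);x0,y0,x1,y1=win;m[y0:y1,x0:x1]=mask[y0:y1,x0:x1]
    n,l,st,_=cv2.connectedComponentsWithStats(m);k=1+np.argmax(st[1:,4])
    cs,_=cv2.findContours((l==k).astype(np.uint8),0,2);cc=max(cs,key=cv2.contourArea).reshape(-1,2)
    w=ray(c,cc,z)[:,:2].astype(np.float32);r=cv2.minAreaRect(w)
    print(name,r,"z med",np.median(Z[l==k]))
    return r
rect((Z>55)&(Z<70),62,"tinL",(150,120,240,200))
rect((Z>55)&(Z<70),62,"tinR",(355,135,445,215))
rect((Z>10)&(Z<22),15,"board",(250,105,345,205))
dk=(im.max(-1)<60)
rect(dk,44,"hL",(185,186,215,202));rect(dk,44,"hR",(382,200,412,220))
for n,(x0,y0,x1,y1) in dict(noz=(155,220,180,242),bowl=(75,165,140,220),jar=(180,60,220,110),spoon=(215,220,290,250),spat=(300,220,390,258)).items():
    z=Z[y0:y1,x0:x1];q=P[y0:y1,x0:x1][z>8];print(n,q.min(0),q.max(0))
E
```

```text
bench z 0.48533738101275503
tinL ((626.46630859375, 230.56822204589844), (89.78052520751953, 141.2908477783203), 3.1703402996063232) z med 66.68468980283649
tinR ((553.3734741210938, -259.42803955078125), (144.60092163085938, 153.5059814453125), 79.95175170898438) z med 66.22818879006229
board ((625.4091796875, -13.857994079589844), (199.36856079101562, 159.37486267089844), 8.48721694946289) z med 15.43350520503759
hL ((529.0396118164062, 226.6562042236328), (28.725858688354492, 12.00866413116455), 89.74317169189453) z med 66.3074427780648
hR ((495.9064025878906, -249.6973419189453), (32.39226531982422, 30.220170974731445), 80.2642822265625) z med 57.78581813103608
noz [424.52538678  85.1863044    8.55307044] [ 459.96685272  323.85807561 1012.29137851]
bowl [459.96685272  85.1863044    8.00234386] [ 590.96380721  505.18552631 1012.29137851]
jar [459.96685272  85.1863044    8.33071605] [ 819.45458023  259.0784926  1012.29137851]
spoon [399.15407324  29.22147487   8.00068999] [ 459.96685272  186.66383301 1012.29137851]
spat [ 394.90481884 -225.57522877    8.06021778] [ 459.96685272   85.1863044  1012.29137851]
```

```bash
python3 - <<'E'
from h import *
c=dict(np.load("pics/top0.npz"));P=cloud(c)
im=cv2.resize(c["image"][110:230,150:450],None,fx=2.6,fy=2.6,interpolation=2);cv2.imwrite("pics/tz.png",np.clip(im*1.6,0,255).astype(np.uint8))
np.set_printoptions(linewidth=200,precision=0,suppress=True)
print(P[126:200:3,160:236:4,2]);print(P[140:222:3,362:444:4,2])
E
```

```text
[[  -1.   -1.    3.    1.   -1.   -1.    3.   -1.    2.    1.    3.    4.    2.   -3.    0.   -2.    2.   -0.   -1.]
 [   0.   -0.   -0.    1.    1.    1.   -2.    2.   -0.   -3.    2.    3.    2.   -2.   -0.    5.    0.   -2.    2.]
 [  -3.    0.    2.    1.   -0.    1.    0.    1.   -0.   -0.   -2.   -2.    0.    2.   -1.   65.   63.    3.    1.]
 [   0.    2.   61.   63.   59.   62.   62.   61.   66.   60.   60.   65.   58.   61.   62.   63.   63.    3. 1012.]
 [   0.   -0.   63.   64.   66.   65.   66.   65.   64.   62.   64.   64.   66.   61.   67.   65.   65.    1.    3.]
 [  -1.    1.   64.   65.   66.   68.   68.   66.   67.   63.   65.   66.   67.   65.   64.   65.   67.   -5.   -1.]
 [  -1.   -0.   61.   66.   68.   70.   69.   66.   67.   65.   68.   68.   66.   69.   68.   67.   66.    0.    1.]
 [   3.    1.   66.   65.   69.   69.   68.   65.   69.   68.   67.   70.   64.   70.   71.   68.   66.    2.    1.]
 [  -1.    1.   67.   70.   66.   68.   69.   70.   69.   70.   68.   68.   71.   71.   70.   66.   69.    0.    4.]
 [  -1.   -2.   64.   64.   71.   66.   71.   6
[... 4738 characters left out ...]
   1.    1.   16.   34.   42.   -2.    2.    1.    1.]
 [   5.    0.    1.    2.   -1. 1012.   -0.   -2.   59.   62.   56.   -3.   -0.    1.    2.    0.   -0.    0.    1.    1.   -4.]
 [   2.   -2.    2.   -4.   -2.   -1.   -1.    2.   58.   61.   55.    2.    2.    0.    2.   -0.    4.   -1.   -2.    1.    4.]
 [   1.   -4.    1.   -0.   -1.    3.   -0.   -1.    1.   -1.    4.    1.    2.   -0.    1.   -0.   -0.   -0.    2.   -1.    3.]
 [   1.    4.    0.   -0.    1.   -1.    2.    2.    0.    1.   -1.   -0.   -2.   -1.   -2.    1.    1.   -3.   -0.   -1.   -0.]
 [   1.    2.   -2.   -1.    0.   -2.    2.    2.    0.   -0.    0.    4.    1.   -1.   -0.    1.    1.   -0.    0.   -3.    3.]]
```

View pics/tz.png

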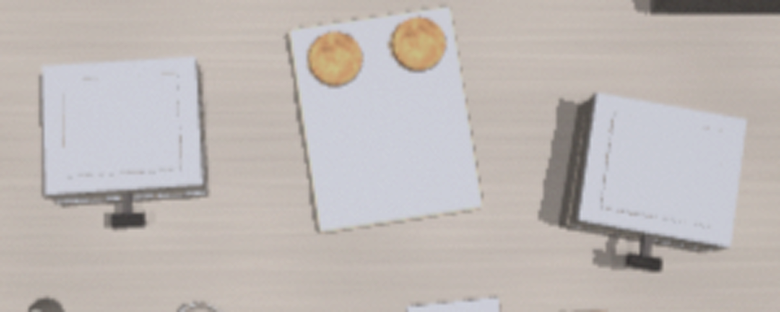

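```bash
python3 - <<'E'
from h import *
from rig import bot
c=dict(np.load("pics/top0.npz"));P=cloud(c);im=c["image"].astype(int);Z=P[...,2];d=c["depth"]
f=192/np.tan(np.radians(float(c["fovy"]))/2);Rm=q2R(c["attitude"]).as_matrix()
dk=(im.max(-1)<60)
for n,(x0,y0,x1,y1),(hx0,hy0,hx1,hy1),zh in (("L",(150,120,240,200),(185,188,215,202),61),("R",(355,135,445,215),(385,205,412,220),53)):
    b=im.sum(-1)
    m=np.zeros(Z.shape,np.uint8);m[y0:y1,x0:x1]=((Z>54)&(Z<85)&(im.min(-1)>115))[y0:y1,x0:x1]
    m=cv2.morphologyEx(m,cv2.MORPH_CLOSE,np.ones((5,5)));m=cv2.morphologyEx(m,cv2.MORPH_OPEN,np.ones((7,7)))
    e=cv2.erode(m,np.ones((7,7)))>0;e&=(d>0)
    q=P[e];A=np.c_[q[:,:2],np.ones(len(q))];k=np.linalg.lstsq(A,q[:,2],rcond=None)[0]
    cs,_=cv2.findContours(m,0,1);cc=max(cs,key=cv2.contourArea).reshape(-1,2)
    ds=np.c_[(cc[:,0]-c["cx"])/f,(cc[:,1]-c["cy"])/f,np.ones(len(cc))]@Rm.T
    nn=np.array([k[0],k[1],-1]);t=-(nn@c["eye"]+k[2])/(ds@nn);w=c["eye"]+ds*t[:,None]
    r=cv2.minAreaRect(w[:,:2].astype(np.float32))
    box=cv2.boxPoints(r);bz=box@k[:2]+k[2]
    print(n,"slope",k,np.hypot(*k[:2]),"dir",np.degrees(np.arctan2(-k[1],-k[0])),r);print(np.c_[box,bz].round(1))
    mm=np.zeros(Z.shape,np.uint8);mm[hy0:hy1,hx0:hx1]=dk[hy0:hy1,hx0:hx1]
    ys,xs=np.nonzero(mm); print("handle px",xs.mean(),ys.mean(),xs.min(),xs.max(),ys.min(),ys.max(),ray(c,[xs.mean(),ys.mean()],zh+3), "depthZ",np.median(Z[mm>0]))
s=bot.read_state();print(q2R(s["tool_rot"]).as_matrix().round(2))
E
```

```text
L slope [-1.08931154e-01 -6.55494598e-03  1.38403672e+02] 0.10912819763787272 dir 3.443628293386854 ((611.9976806640625, 229.72442626953125), (117.51104736328125, 138.51486206054688), 3.4019243717193604)
[[549.2 295.4  76.6]
 [557.5 157.1  76.6]
 [674.8 164.1  63.8]
 [666.5 302.3  63.8]]
handle px 198.70491803278688 194.0 193 205 191 196 [[526.43753465 224.43095606  64.        ]] depthZ 66.3074427780648
R slope [-5.85824598e-02  1.29215171e-02  1.03664798e+02] 0.05999058428811725 dir -12.438550720034915 ((570.31787109375, -262.3578796386719), (138.90310668945312, 117.4780502319336), 79.54315948486328)
[[ 499.9 -320.    70.2]
 [ 615.5 -341.3   63.2]
 [ 640.7 -204.7   63.5]
 [ 525.2 -183.4   70.5]]
handle px 396.7536231884058 210.1014492753623 390 403 205 213 [[ 486.55519766 -244.31887108   56.        ]] depthZ 58.338192718546
[[ 0.42 -0.    0.91]
 [-0.91  0.    0.42]
 [-0.   -1.    0.  ]]
```

```bash
cat >> h.py <<'E'
TIN={"L":dict(c=np.array([608.4,229.5]),yaw=np.radians(3.4),th=.109),"R":dict(c=np.array([568.4,-262.0]),yaw=np.radians(-10.5),th=.06)}
def tw(t,x,y,z):
    t=TIN[t];c,s=np.cos(t["yaw"]),np.sin(t["yaw"]);return np.array([t["c"][0]+c*x-s*y,t["c"][1]+s*x+c*y,z])
def hpos(t,th): # handle centre
    c,s=np.cos(th),np.sin(th);return tw(t,60-145*c+12*s,0,32+145*s+12*c)
def ori(yaw,phi=0,flip=False):
    # camera on robot side; tool y leans forward by phi
    r=R.from_euler('z',yaw)
    y=np.array([np.sin(phi),0,-np.cos(phi)]);x=np.array([0,1.,0])*(-1 if flip else 1);z=np.cross(x,y)
    return R2q(r*R.from_matrix(np.c_[x,y,z]))
E
python3 - <<'E'
from h import *
from rig import bot
for fl in (0,1):
  for t in "LR":
    for th in (TIN[t]["th"],.5,1.05):
        print(fl,t,th,hpos(t,th).round(0),np.round(bot.ik(hpos(t,th),ori(TIN[t]["yaw"],0,fl)),2) if bot.ik(hpos(t,th),ori(TIN[t]["yaw"],0,fl)) is not None else None)
    for phi in (.6,.7):
      for p in (tw(t,-5,0,34),tw(t,-60,0,150)): print(" tilt",phi,p.round(),bot.ik(p,ori(TIN[t]["yaw"],phi,fl)))
  for p in ([585,-14,50],[585,-14,200]): print(" board",bot.ik(p,ori(np.radians(8.5),.6,fl)))
E
```

```text
0 L 0.109 [526. 225.  60.] [ 0.34  0.57  1.62 -0.    0.95 -1.29]
0 L 0.5 [547. 226. 112.] [ 0.33  0.53  1.53 -0.    1.08 -1.3 ]
0 L 1.05 [607. 229. 164.] [ 0.31  0.59  1.31 -0.    1.24 -1.33]
 tilt 0.6 [603. 229.  34.] [ 0.36592466  0.60577571  1.76518065 -0.73451395  0.25708109 -0.59731354]
 tilt 0.6 [549. 226. 150.] [ 0.40106841  0.30882962  1.86931506 -0.46824343  0.43262987 -0.85481561]
 tilt 0.7 [603. 229.  34.] None
 tilt 0.7 [549. 226. 150.] [ 0.41426156  0.3002721   1.92154282 -0.74580544  0.33622513 -0.57741471]
0 R 0.06 [ 486. -247.   53.] [-0.54  0.53  1.7  -0.    0.91 -1.92]
0 R 0.5 [ 508. -251.  112.] [-0.52  0.49  1.61 -0.    1.05 -1.91]
0 R 1.05 [ 567. -262.  164.] [-0.49  0.54  1.39 -0.    1.21 -1.88]
 tilt 0.6 [ 563. -261.   34.] None
 tilt 0.6 [ 509. -251.  150.] [-0.61749312  0.25368734  1.94347471  0.57275416  0.45374246 -2.46163879]
 tilt 0.7 [ 563. -261.   34.] None
 tilt 0.7 [ 509. -251.  150.] None
 board None
 board [-0.15108702  0.20282215  1.86772739  0.34337392  0.51753234 -2.12154561]
1 L 0.109 [526. 225.  60.] [ 0.34  0.57  1.62 -0.    0.95  1.85]
1 L 0.
[... 464 characters left out ...]
508. -251.  112.] [-0.52  0.49  1.61 -0.    1.05  1.23]
1 R 1.05 [ 567. -262.  164.] [-0.49  0.54  1.39 -0.    1.21  1.26]
 tilt 0.6 [ 563. -261.   34.] [-0.57085485  0.56489719  1.84073509  0.90801068  0.2741548   0.35633456]
 tilt 0.6 [ 509. -251.  150.] [-0.61749312  0.25368734  1.94347471  0.57275416  0.45374246  0.67995386]
 tilt 0.7 [ 563. -261.   34.] [-0.58499402  0.56789659  1.88744401  1.46821278  0.25601785 -0.20815869]
 tilt 0.7 [ 509. -251.  150.] [-0.63513653  0.2449599   1.99609918  0.86577977  0.37831445  0.38592892]
 board [-0.15108702  0.47262895  1.94569563  0.8655553   0.22052358  0.46787278]
 board [-0.15108702  0.20282215  1.86772739  0.34337392  0.51753234  1.02004705]
```

```bash
python3 - <<'E'
from h import *
from rig import bot
for fl in (0,1):
 for t in "LR":
  for phi in (.4,.45,.5,.55,.6):
   for dy in (-.2,0,.2,.35):
    o=ori(TIN[t]["yaw"]+dy,phi,fl)
    r=[bot.ik(p,o) for p in (tw(t,-8,0,32),tw(t,-40,0,110),tw(t,-60,0,180))]
    print(fl,t,phi,dy,*[None if q is None else q[3:].round(2) for q in r])
 for phi in (.4,.5,.6):
  for yaw in (-.3,0,.15,.3):
    o=ori(yaw,phi,fl);print(fl,"B",phi,yaw,*[None if q is None else q[3:].round(2) for q in [bot.ik(p,o) for p in ([585,-20,45],[585,-20,150])]])
E
```

```text
0 L 0.4 -0.2 [-0.38  0.54 -0.76] [-0.33  0.66 -0.81] [-0.29  0.79 -0.85]
0 L 0.4 0 [-0.24  0.48 -1.09] [-0.21  0.6  -1.12] [-0.18  0.73 -1.14]
0 L 0.4 0.2 [-0.05  0.45 -1.47] [-0.05  0.57 -1.46] [-0.05  0.7  -1.46]
0 L 0.4 0.35 [ 0.11  0.45 -1.77] [ 0.08  0.57 -1.73] [ 0.06  0.7  -1.7 ]
0 L 0.45 -0.2 [-0.48  0.49 -0.66] [-0.41  0.61 -0.73] [-0.35  0.74 -0.8 ]
0 L 0.45 0 [-0.31  0.42 -1.02] [-0.26  0.54 -1.06] [-0.22  0.67 -1.1 ]
0 L 0.45 0.2 [-0.07  0.38 -1.46] [-0.07  0.5  -1.45] [-0.06  0.64 -1.45]
0 L 0.45 0.35 [ 0.14  0.38 -1.81] [ 0.1   0.5  -1.75] [ 0.07  0.64 -1.71]
0 L 0.5 -0.2 [-0.59  0.45 -0.55] [-0.49  0.56 -0.65] [-0.42  0.69 -0.73]
0 L 0.5 0 [-0.42  0.36 -0.92] [-0.33  0.48 -0.99] [-0.27  0.61 -1.05]
0 L 0.5 0.2 [-0.09  0.3  -1.43] [-0.09  0.43 -1.43] [-0.08  0.57 -1.43]
0 L 0.5 0.35 [ 0.19  0.31 -1.86] [ 0.12  0.43 -1.78] [ 0.09  0.57 -1.73]
0 L 0.55 -0.2 [-0.73  0.42 -0.41] [-0.6   0.52 -0.55] [-0.49  0.65 -0.66]
0 L 0.55 0 [-0.56  0.3  -0.77] [-0.42  0.42 -0.91] [-0.33  0.55 -0.99]
0 L 0.55 0.2 [-0.13  0.23 -1.39] [-0.11  0.36 -1.4 ] [-0.09  0.5  -1.41]
0 L 0.55 0.35 
[... 4408 characters left out ...]
0.5  0.52 0.76]
1 R 0.6 0.2 [0.98 0.41 0.08] [0.79 0.51 0.28] [0.64 0.64 0.44]
1 R 0.6 0.35 [ 0.96  0.52 -0.04] [0.81 0.62 0.12] [0.69 0.74 0.26]
1 B 0.4 -0.3 [-0.23  0.43  2.  ] [-0.15  0.65  1.91]
1 B 0.4 0 [0.11 0.41 1.36] [0.07 0.63 1.41]
1 B 0.4 0.15 [0.27 0.43 1.06] [0.18 0.65 1.16]
1 B 0.4 0.3 [0.39 0.48 0.79] [0.28 0.69 0.92]
1 B 0.5 -0.3 [-0.41  0.3   2.19] [-0.24  0.52  2.  ]
1 B 0.5 0 [0.22 0.27 1.26] [0.12 0.5  1.36]
1 B 0.5 0.15 [0.48 0.31 0.84] [0.29 0.53 1.06]
1 B 0.5 0.3 [0.64 0.38 0.54] [0.41 0.59 0.79]
1 B 0.6 -0.3 None [-0.38  0.4   2.14]
1 B 0.6 0 [0.55 0.13 0.92] [0.2  0.36 1.28]
1 B 0.6 0.15 [0.92 0.22 0.4 ] [0.45 0.41 0.89]
1 B 0.6 0.3 [1.01 0.33 0.16] [0.61 0.5  0.6 ]
```

```bash
python3 - <<'E'
from h import *
from rig import bot
t="R";p=hpos(t,TIN[t]["th"]);q=ori(TIN[t]["yaw"])
bot.move_to(p+[0,0,110],q)
c=wrist(bot);cv2.imwrite("pics/w1.png",c["image"]);np.savez("pics/w1.npz",**c);print(bot.read_state()["clock"],p)
E
```

```text
1.825 [ 485.78740425 -246.6886604    52.67318742]
```

View pics/w1.png

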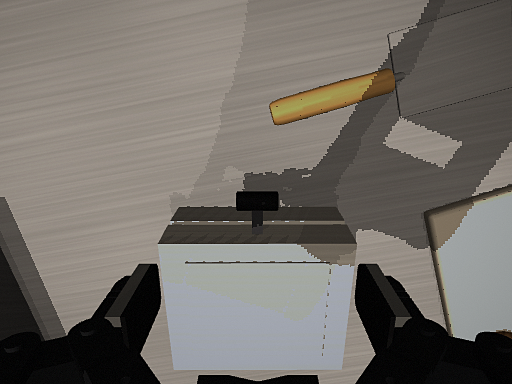

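The wrist view shows tin R's handle at px (257,201), spanning columns 236–279, with the spatula in front of it (270–395, 70–125).

```bash
python3 - <<'E'
from h import *
c=dict(np.load("pics/w1.npz"));im=c["image"].astype(int);P=cloud(c)
m=np.zeros(im.shape[:2],bool);m[190:212,230:285]=(im.max(-1)<45)[190:212,230:285]
ys,xs=np.nonzero(m);print(xs.min(),xs.max(),ys.min(),ys.max());u,v=(xs.min()+xs.max())/2,(ys.min()+ys.max())/2
print(ray(c,[[u,v],[xs.min(),v],[xs.max(),v]],52.7), hpos("R",.06)); q=P[m&(c["depth"]>0)];print(np.median(q,0))
# lid edges: fit top
z=P[280:360,190:335].reshape(-1,3);z=z[c["depth"][280:360,190:335].ravel()>0];print(np.linalg.lstsq(np.c_[z[:,:2],np.ones(len(z))],z[:,2],rcond=None)[0],z[:,2].mean())
print(bytes(0))
E
```

```text
231 282 191 211
[[ 484.74128955 -248.27284315   52.7       ]
 [ 481.38114902 -266.38699431   52.7       ]
 [ 488.10128048 -230.1594985    52.7       ]] [ 485.78740425 -246.6886604    52.67318742]
[ 482.56777679 -247.54123917   58.07955381]
[-6.29321930e-02  7.01909630e-03  1.04646571e+02] 66.52491423497558
b''
```

```bash
cat > lift.py <<'E'
import sys
from h import *
from rig import bot
t=sys.argv[1];T=TIN[t];q=ori(T["yaw"]);th0=T["th"]
p=hpos(t,th0)
bot.move_gripper(56,25)
bot.move_to(p+[0,0,60],q)
print("touch",bot.servo_line(p,q,speed=120,until_force=8))
bot.move_gripper(20,25)
s=bot.read_state();print(s["grip_width"],s["ee_pos"],s["ft_force"],s["clock"])
if 27<s["grip_width"]<33:
    for th in np.linspace(th0,1.09,9)[1:]:
        bot.servo_line(hpos(t,th),q,speed=110)
        print(round(th,2),bot.read_state()["ft_force"].round(1),bot.read_state()["grip_width"].round(1))
c=wrist(bot);cv2.imwrite(f"pics/lift{t}.png",c["image"]);np.savez(f"pics/lift{t}.npz",**c)
print(bot.read_state()["ee_pos"],hpos(t,1.09),bot.read_state()["clock"])
E
python3 lift.py R
```

```text
touch False
29.27976791759081 [ 486.00203456 -247.52853195   53.46992308] [-1.25886755 -6.11885984  0.65016027] 3.5417Traceback (most recent call last):
  File "lift.py", line 14, in <module>
    print(round(th,2),bot.read_state()["ft_force"].round(1),bot.read_state()["grip_width"].round(1))
                                                            ^^^^^^^^^^^^^^^^^^^^^^^^^^^^^^^^^^^^
AttributeError: 'float' object has no attribute 'round'
```

```bash
sed -i 's/568.4,-262.0/568.2,-263.2/' h.py
sed -i 's/bot.read_state()\["grip_width"\].round(1))/round(float(bot.read_state()["grip_width"]),1))/' lift.py
cat > cont.py <<'E'
from h import *
from rig import bot
t="R";T=TIN[t];q=ori(T["yaw"])
for th in np.linspace(.06,1.09,9)[2:]:
    bot.servo_line(hpos(t,th),q,speed=110)
    s=bot.read_state();print(round(th,2),s["ft_force"].round(1),round(float(s["grip_width"]),1))
c=wrist(bot);cv2.imwrite(f"pics/lift{t}.png",c["image"]);np.savez(f"pics/lift{t}.npz",**c)
print(s["ee_pos"],hpos(t,1.09),s["clock"])
E
python3 cont.py
```

```text
0.32 [-1.7  2.6  0.7] 29.4
0.45 [-3.9  3.5  1.9] 29.3
0.57 [-3.5  4.2  2.6] 28.9
0.7 [-2.8  4.4  2.7] 29.0
0.83 [-2.9  3.8  4.4] 29.3
0.96 [-2.2  5.4  5. ] 28.9
1.09 [-2.5  5.6  4.5] 29.1
[ 571.70504865 -263.67342009  166.11864673] [ 571.71921167 -263.85224733  166.110727  ] 6.075
```

View pics/liftR.png

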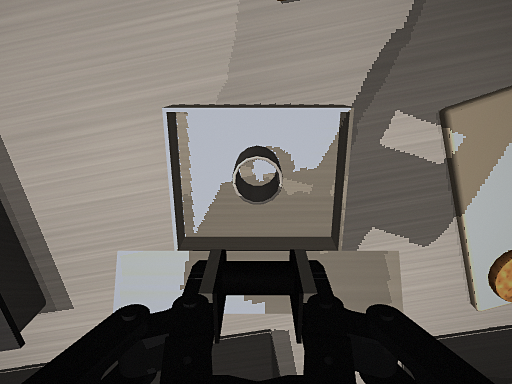

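The lid of R stands open. Its ring at px (257,175) is about 48 px wide against a 190 px tray, or roughly 36 mm, so it is the narrow one. Next is L.

```bash
python3 - <<'E'
from h import *
from rig import bot
bot.move_gripper(56)
s=bot.read_state();bot.servo_line(s["ee_pos"]+[0,0,70],speed=200)
E
python3 lift.py L
```

```text
touch False
29.271937183688397 [526.02629524 223.64486736  60.21165698] [  0.78175083 -10.18260385   0.8111091 ] 10.0417
0.23 [ 0.6 -8.8 -0.7] 29.4
0.35 [ 0.6 -8.1  0.7] 29.4
0.48 [-1.5 -8.5  0.7] 29.4
0.6 [-1.3 -9.   1.8] 29.3
0.72 [-2.5 -9.1  2.7] 29.4
0.84 [-2.1 -7.6  2.4] 28.9
0.97 [-2.1 -6.8  2.6] 29.2
1.09 [-0.6 -6.9  3.4] 29.2
[612.32605623 228.72707512 166.90875451] [611.97284487 229.7122661  166.110727  ] 12.5583
```

View pics/liftL.png

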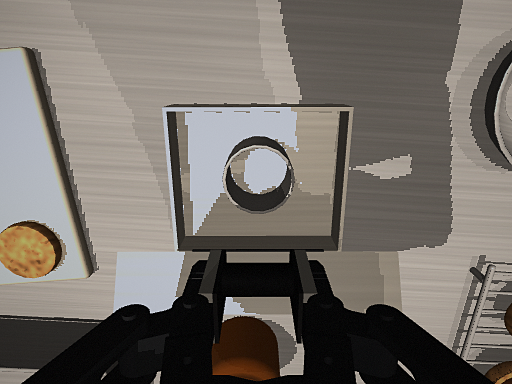

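```bash
python3 - <<'E'
from h import *
c=dict(np.load("pics/liftL.npz"));P=cloud(c)
m=np.zeros(P.shape[:2],bool);m[120:228,190:330]=True
m&=(c["depth"]>0)&(P[...,2]>41)&(P[...,2]<49)
q=P[m];(cx,cy),r=cv2.minEnclosingCircle(q[:,:2].astype(np.float32));print(len(q),cx,cy,r,q[:,2].mean())
ys,xs=np.nonzero(m);print(xs.min(),xs.max(),ys.min(),ys.max())
# LSQ circle
A=np.c_[2*q[:,:2],np.ones(len(q))];s=np.linalg.lstsq(A,(q[:,:2]**2).sum(1),rcond=None)[0];print(s[:2],np.sqrt(s[2]+s[0]**2+s[1]**2))
for n in "L":
    d=np.array(s[:2])-TIN[n]["c"];y=TIN[n]["yaw"];print("tin frame",d[0]*np.cos(y)+d[1]*np.sin(y),-d[0]*np.sin(y)+d[1]*np.cos(y))
# tray outer rim at z 32: pixel corners
print(ray(c,[[163,107],[352,107],[340,243],[177,243]],32))
print(tw("L",-60,70,32),tw("L",-60,-70,32))
cv2.imwrite("pics/lz.png",cv2.resize(c["image"][95:255,150:370],None,fx=3.4,fy=3.4,interpolation=2))
E
```

```text
870 599.600830078125 227.82205200195312 26.98278045654297 44.52092402040476
222 294 144 213
[599.18309217 227.89520971] 25.381039598090375
tin frame -9.295858776052544 -1.0553442005631357
[[551.96129365 155.39644724  32.        ]
 [543.64264665 293.25811628  32.        ]
 [653.48373972 299.63645533  32.        ]
 [661.74786844 163.93282522  32.        ]]
[544.35416417 295.81840554  32.        ] [552.65705647 156.06482963  32.        ]
```

View pics/lz.png

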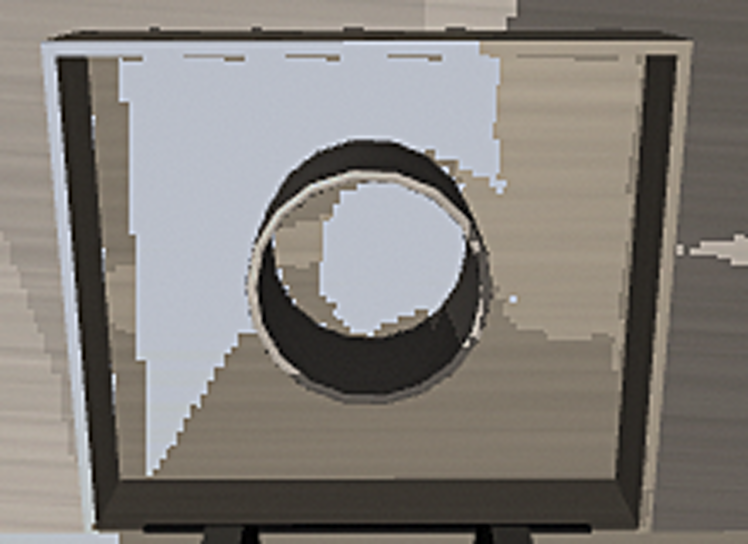

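The wide ring is centred at (599.5, 227.8), with its rim at z 44.5 and radius 27.0, which matches the 54 mm cutter. I'll release the handle and take the cutter with a forward-leaning tool.

```bash
sed -i 's/608.4,229.5/608.2,228.6/' h.py; cat > g.py <<'E'
from h import *
from rig import bot
yaw=TIN["L"]["yaw"];q0=ori(yaw);phi=.5;q=ori(yaw,phi)
bot.move_gripper(60);s=bot.read_state();print(s["ft_force"].round(1))
bot.servo_line(s["ee_pos"]+[0,0,65],speed=200)
bot.servo_line(tw("L",-110,0,235),speed=250)
c=bot.read_camera("scene");cv2.imwrite("pics/scene1.png",c["image"])
g=np.array([599.5,227.8,31.]);a=q2R(q).as_matrix()[:,1]
bot.move_to(g-130*a,q);bot.move_gripper(72)
print("hit",bot.servo_line(g-25*a,speed=150,until_force=10))
c=wrist(bot);cv2.imwrite("pics/g1.png",c["image"]);np.savez("pics/g1.npz",**c)
s=bot.read_state();print(s["ee_pos"],s["clock"],s["ft_force"].round(1),s["grip_width"])
E
python3 g.py
```

```text
[ 0.4  0.6 -0.3]
hit False
[587.62922571 227.26571466  53.91293316] 16.0167 [-0.2 -0.8  0.6] 71.66419050832388
```

View pics/g1.png

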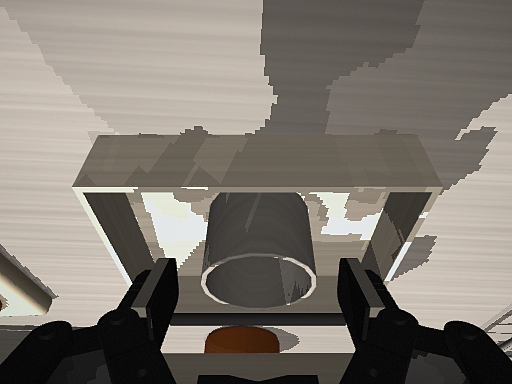

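View pics/scene1.png

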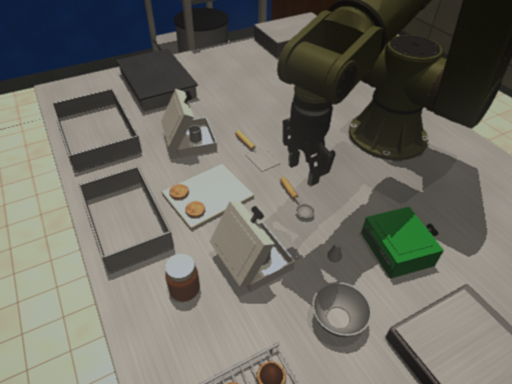

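```bash
cat > g2.py <<'E'
from h import *
from rig import bot
yaw=TIN["L"]["yaw"];q=ori(yaw,.5)
g=np.array([599.5,227.8,31.]);a=q2R(q).as_matrix()[:,1]
print("hit",bot.servo_line(g,speed=100,until_force=8));s=bot.read_state();print(s["ee_pos"],s["ft_force"].round(1))
bot.move_gripper(40,30);s=bot.read_state();print(s["grip_width"],s["ft_force"].round(1))
if s["grip_width"]>50:
    e=tw("L",-22,0,78);e[1]=s["ee_pos"][1]
    e=s["ee_pos"]+R.from_euler('z',yaw).apply([-12,0,46])
    print(bot.servo_line(e,speed=80,until_force=15))
    bot.servo_line(e-90*a,speed=150)
    c=wrist(bot);cv2.imwrite("pics/g2.png",c["image"]);np.savez("pics/g2.npz",**c)
s=bot.read_state();print(s["ee_pos"],s["clock"],s["ft_force"].round(1),s["grip_width"])
E
python3 g2.py
```

```text
hit False
[599.34474186 227.80356566  31.10686286] [-0.7 -0.3 -1. ]
52.21952751875295 [-3.9 -1.2  7. ]
False
[544.62933016 224.53816531 155.74402782] 18.2833 [ 0.2 -0.1 -0.9] 52.53788569713528
```

View pics/g2.png

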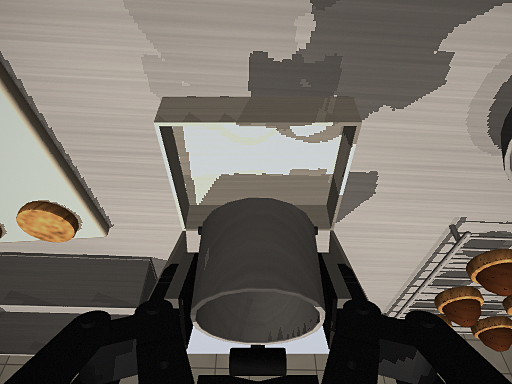

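```bash
cat > cyl.py <<'E'
from h import *
from scipy.optimize import least_squares
def cyl(c,roi,tcp,yaw,rad=27):
    P=cloud(c);r0,r1,c0,c1=roi
    q=P[r0:r1,c0:c1].reshape(-1,3)[c["depth"][r0:r1,c0:c1].ravel()>0]
    q=q[np.linalg.norm(q-tcp,axis=1)<45]
    rz=R.from_euler('z',-yaw);q=rz.apply(q-tcp)
    def f(p):
        ax=np.array([p[0],p[1],1]);ax/=np.linalg.norm(ax);o=np.array([p[2],p[3],0]);v=q-o
        return np.linalg.norm(v-np.outer(v@ax,ax),axis=1)-rad
    s=least_squares(f,[0,0,0,0],loss="soft_l1")
    print("axis tilt x,y",s.x[:2],"offset",s.x[2:],"n",len(q),"rms",np.sqrt(np.mean(s.fun**2)))
    v=q@np.array([s.x[0],s.x[1],1])/np.sqrt(1+s.x[0]**2+s.x[1]**2)
    print("axial range pct",np.percentile(v,[1,5,95,99]))
    return s.x,q
E
python3 - <<'E'
from cyl import *
c=dict(np.load("pics/g2.npz"));T=c["T"]
cyl(c,(208,280,208,312),T[:3,3],TIN["L"]["yaw"])
# wall rows: mean z profile along centre columns
P=cloud(c)
for r in range(190,345,8): print(r,np.median(P[r,250:268],0).round(1))
E
```

```text
axis tilt x,y [-0.00126997 -0.0004847 ] offset [ 0.5894849  -0.30599823] n 7347 rms 0.4585036812049845
axial range pct [-26.77175231 -23.30822478   7.40278201   9.08900124]
190 [643.9 231.3   3. ]
198 [518.4 223.1 127.9]
206 [518.4 223.2 132.3]
214 [518.4 223.1 136.6]
222 [518.3 223.1 140.7]
230 [518.5 223.1 144.5]
238 [518.6 223.1 148.2]
246 [518.4 223.1 152. ]
254 [518.4 223.1 155.5]
262 [518.6 223.1 158.8]
270 [518.3 222.8 162.1]
278 [518.1 223.1 165.4]
286 [518.5 223.1 168.3]
294 [569.  226.3 145.7]
302 [569.  226.3 149.8]
310 [569.1 226.3 153.9]
318 [569.  226.3 157.8]
326 [569.1 226.3 161.5]
334 [569.1 226.3 165.2]
342 [569.3 226.3 168.7]
```

The held cutter is vertical, with axis tilt of about 0.001 rad and its lower edge 28 mm below the TCP. I'll carry it to the board.

```bash
cat > p.py <<'E'
from h import *
from rig import bot
from cyl import cyl
q1=ori(TIN["L"]["yaw"],.5);yaw=-.03;q=ori(yaw,.5);a=q2R(q).as_matrix()[:,1]
bot.servo_line([485,215,185],speed=200)
t=np.array([580.9,-20.6,43.])
bot.move_to(t+[-40,0,110],q)
bot.servo_line(t+[0,0,25],speed=120)
bot.dwell(.15)
c=wrist(bot);np.savez("pics/p0.npz",**c);cv2.imwrite("pics/p0.png",c["image"])
s=bot.read_state();print(s["ee_pos"],s["ft_force"].round(1),s["clock"],s["grip_width"])
cyl(c,(208,280,208,312),c["T"][:3,3],yaw)
E
python3 p.py
```

```text
[581.01104698 -20.61517308  68.67648879] [ 0.3 -0.4 -1.1] 20.8667 52.5321729449487
axis tilt x,y [-0.00179796  0.0010969 ] offset [ 0.63953385 -0.36150453] n 7349 rms 0.4528132054371721
axial range pct [-26.75256518 -23.25233935   7.34497818   9.0790105 ]
```

View pics/p0.png

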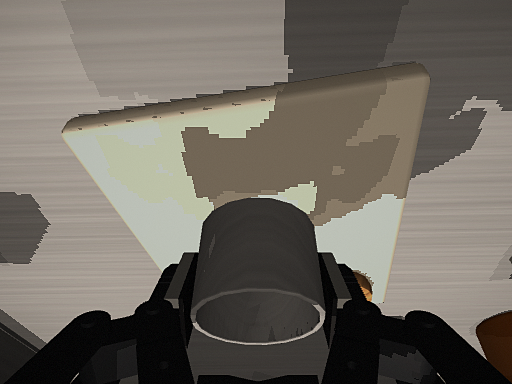

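```bash
cat > p2.py <<'E'
from h import *
from rig import bot
q=ori(-.03,.5);a=q2R(q).as_matrix()[:,1]
print("hit",bot.servo_line([580.9,-20.6,41.5],speed=35,until_force=3));s=bot.read_state();print(s["ee_pos"],s["ft_force"].round(1))
bot.move_gripper(72);s=bot.read_state();print(s["ee_pos"],s["ft_force"].round(1),s["grip_width"])
bot.servo_line(s["ee_pos"]-100*a,speed=120)
c=wrist(bot);np.savez("pics/p1.npz",**c);cv2.imwrite("pics/p1.png",c["image"]);print(bot.read_state()["clock"])
P=cloud(c);m=(c["depth"]>0)&(P[...,2]>54)&(P[...,2]<60)&(np.linalg.norm(P[...,:2]-[581,-20.6],axis=2)<45)
z=P[m];print(len(z),cv2.minEnclosingCircle(z[:,:2].astype(np.float32)),z[:,2].mean())
E
python3 p2.py
```

```text
hit True
[580.89743355 -20.59847026  43.6786743 ] [ 2.  -0.4  2.5]
[580.33405324 -20.54507298  43.35699373] [ 0.1 -0.6 -0.3] 71.85067085936632
22.8917
1020 ((580.2222290039062, -20.692806243896484), 27.427906036376953) 56.2673299922289
```

View pics/p1.png

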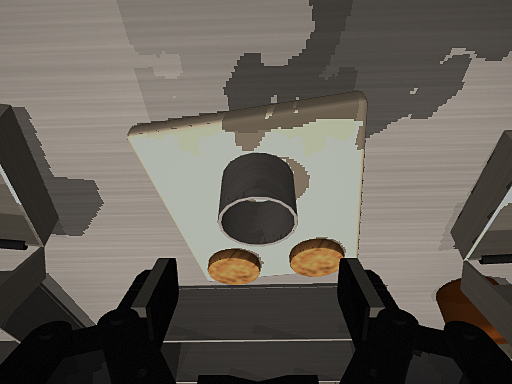

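The cutter stands on the board at px (257,200). Its rim is at z 56.3 and the fitted radius 27.4, with nothing else disturbed. Now I'll shut the tins.

```bash
cat > shut.py <<'E'
import sys
from h import *
from rig import bot
t=sys.argv[1];T=TIN[t];q=ori(T["yaw"]);p=hpos(t,1.09)
bot.move_gripper(56,25)
s=bot.read_state()
bot.servo_line([s["ee_pos"][0]-30,s["ee_pos"][1],255],speed=250) if s["ee_pos"][2]<200 else None
bot.move_to(p+[0,0,75],q)
print("touch",bot.servo_line(p,q,speed=120,until_force=6))
bot.move_gripper(20,25)
s=bot.read_state();print(s["grip_width"],s["ee_pos"],p,s["ft_force"].round(1),s["clock"])
if 27<s["grip_width"]<33:
    for th in np.linspace(1.09,.05,9)[1:]:
        h=bot.servo_line(hpos(t,th),q,speed=110,until_force=25)
        s=bot.read_state();print(round(th,2),h,s["ft_force"].round(1),round(float(s["grip_width"]),1))
        if h: break
    else:
        print("end",bot.servo_line(hpos(t,-.02),q,speed=40,until_force=8))
        s=bot.read_state();print(s["ee_pos"],hpos(t,0),s["ft_force"].round(1))
        bot.move_gripper(56)
        s=bot.read_state();bot.servo_line(s["ee_pos"]+[0,0,110],speed=200)
c=wrist(bot);cv2.imwrite(f"pics/shut{t}.png",c["image"]);np.savez(f"pics/shut{t}.npz",**c)
P=cloud(c);k=(c["depth"]>0)
# lid top points
x=np.linalg.norm(P[...,:2]-tw(t,-20,0,0)[:2],axis=2)<32
z=P[k&x&(P[...,2]>50)];co=np.linalg.lstsq(np.c_[z[:,:2],np.ones(len(z))],z[:,2],rcond=None)[0];print("slope",co[:2],"z",z[:,2].mean(),bot.read_state()["clock"])
E
python3 shut.py L
```

```text
touch False
29.573765253474523 [612.02085244 228.61298578 167.11711735] [611.77284487 228.8122661  166.110727  ] [-2.4 -4.2  6.4] 26.0333
0.96 False [-2.7 -4.2  3.9] 29.4
0.83 False [-2.5 -4.2  2.5] 29.8
0.7 False [ 0.5 -5.2 -0.1] 29.3
0.57 False [ 1.8 -5.7 -0.8] 29.1
0.44 False [ 0.2 -6.4 -0.4] 29.5
0.31 False [ 0.8 -6.6 -1.1] 29.3
0.18 False [ 1.3 -6.2 -0.8] 29.0
0.05 False [ 2.4 -6.1 -0.9] 29.3
end True
[524.61535283 223.33525393  44.82825612] [523.34961463 223.55895825  44.        ] [-0.9 -2.3  4.5]
slope [0.008785   0.00064422] z 63.53383304119688 30.025
```

View pics/shutL.png

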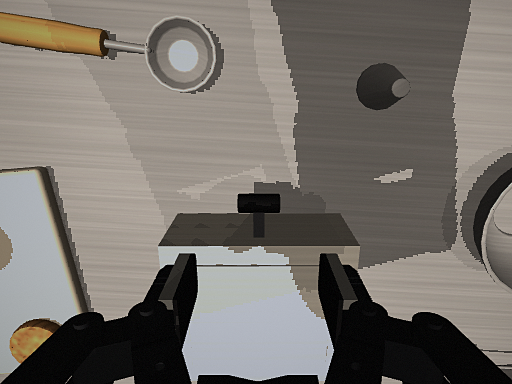

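```bash
python3 shut.py R
```

```text
touch False
29.176173997724245 [ 571.94928182 -263.69873567  167.02368791] [ 571.71921167 -263.85224733  166.110727  ] [-2.3  4.3  6.4] 33.725
0.96 False [-1.2  3.8  2.6] 29.6
0.83 False [0.1 5.3 0.2] 29.1
0.7 False [ 1.8  4.8 -1.6] 29.8
0.57 False [ 3.1  6.2 -2.8] 29.3
0.44 False [ 1.5  6.4 -1.5] 29.4
0.31 False [ 1.4  6.7 -1.2] 29.3
0.18 False [ 2.2  5.9 -1.9] 29.7
0.05 False [ 2.4  7.4 -0.8] 29.2
end True
[ 486.08449837 -247.76047912   46.69505214] [ 484.62333286 -247.70998033   44.        ] [0.3 1.7 3.6]
slope [ 0.00835094 -0.00170004] z 63.516568982052775 37.6917
```

View pics/shutR.png

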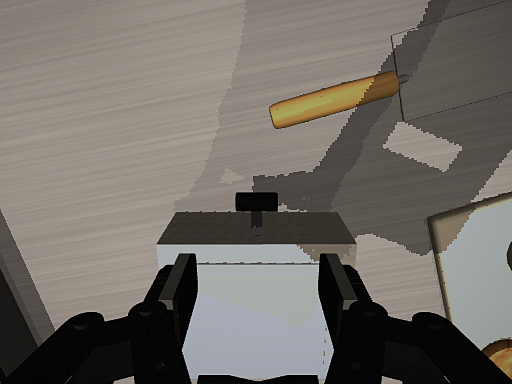

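```bash
python3 - <<'E'
from h import *
from rig import bot
s=bot.read_state();bot.servo_line([420,-240,260],speed=200)
bot.move_joints([-1.208,0.3,1.521,0,1.321,-1.5]);bot.dwell(.3)
c=bot.read_camera("top");cv2.imwrite("pics/topE.png",c["image"]);np.savez("pics/topE.npz",**c)
d=bot.read_camera("scene");cv2.imwrite("pics/sceneE.png",d["image"])
P=cloud(c);m=(c["depth"]>0)&(P[...,2]>50)&(P[...,2]<62)&(np.linalg.norm(P[...,:2]-[580,-20.6],axis=2)<45)
z=P[m];(x,y),r=cv2.minEnclosingCircle(z[:,:2].astype(np.float32));v=np.array([x-625.4,y+13.9]);b=np.radians(8.5)
print(x,y,r,z[:,2].mean(),"board xy",v@[np.cos(b),np.sin(b)],v@[-np.sin(b),np.cos(b)])
for t in "LR":
    k=(c["depth"]>0)&(np.linalg.norm(P[...,:2]-TIN[t]["c"],axis=2)<50)&(P[...,2]>50);z=P[k]
    print(t,np.linalg.lstsq(np.c_[z[:,:2],np.ones(len(z))],z[:,2],rcond=None)[0][:2],z[:,2].mean())
print(bot.read_state()["clock"],bot.read_state()["ft_force"].round(1))
E
```

```text
580.832275390625 -19.36745262145996 26.993431091308594 56.36596489213184 board xy -44.88632758497418 1.1801317550947727
L [0.00010339 0.0027986 ] 64.21422843204658
R [ 0.00050561 -0.00051326] 63.78840390910528
40.0833 [ 0.2 -0.7 -0.2]
```

View pics/topE.png

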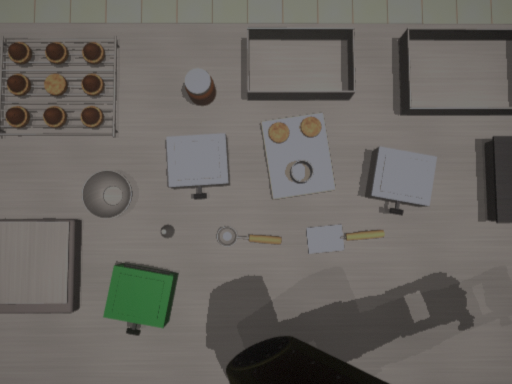

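The last top view shows both tins shut at px (197,160) and (403,176), with lid slope under 0.003. The ring is on the board at (301,172), and everything else is where it started.

```bash
python3 -c "
from rig import bot
bot.finish_job()"
```

```text
the job is handed in; nothing more can be done
```

The job is done and handed in at about 40 s of the 72 s allowed; no verdict was reported.

I lifted both lids by their handles to about 1.09 rad. The 54 mm cutter was in the left tin and the 38 mm one in the right tin. I took the wide cutter out with the tool leaning forward, stood it on the clear part of the board, and shut both tins by their handles.

**Wide cutter:** it stands at board x ≈ -45, y ≈ +1 mm. Its rim height of 56.4 mm (57 expected) and fitted radius of 27.0 mm match an upright 54 mm ring on the board.

**Lids:** both measure flat to within 0.003 rad in the top view. The wrist view gave about 0.009 rad, also well under the 0.06 limit. On closing, the right lid's handle stopped 2.7 mm above its model height (about 0.02 rad), still inside the limit.

**Everything else:** all other things looked unmoved by eye in the top view, the narrow cutter was never touched by the gripper, and the arm was clear of the scene. The lid tops measured about 2 mm above the expected 62 mm, which is about the camera calibration error. No check failed.

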